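# Slide the clipped spool under the comparator bridge

### The job

Push the black plastic fixture, with the steel spool standing in its clip, along the comparator's base plate with your fingertips: nose first between the two guide strips, under the low bridge, until it sits fully home and square against the end stop with the spool beneath the dial gauge. Slide it only: never pick it up or let it tip, do not knock the bridge, leave the other parts on the bench where they are, and come away clear when it is home.

Things in the scene. Friction and masses are not known exactly. Their poses are not given: they have to be found in the camera images.
- gauge: Comparator base, fixed on the bench: flat ground steel plate 360 (x) x 240 (y) x 15 mm; its yaw varies. Origin: centre of its underside; z up; top at z = +15 mm. +x is the direction in which the fixture is pushed in. Guides, bridge and end stop stand at its +x end; the -x part, where the fixture starts, is bare.
- end_stop (a point): Middle of the end stop's flat face, at the plate's top, x = +140 mm of the base. The stop is a steel bar 90 mm wide (y), 18 mm high, its face looking to the base's -x.
- mouth (a point): Middle of the guides' mouth, at the plate's top, x = +55 mm of the base. Two steel guide strips 14 mm high: inner faces parallel at y = +33 and -33 mm (66 mm apart) from x = +100 to +140 mm, flaring outward towards -x at 20 degrees to about 98 mm apart at the mouth.
- bridge: Low bridge, fixed on the base; origin and axes those of gauge. Two round posts (25 mm in diameter at the foot) at x = +112, y = +65 and -65 mm carry a grey beam 30 (x) x 158 (y) x 24 mm; its underside is 76 mm, its top 100 mm above the plate's top. A dial gauge 58 mm in diameter, 20 mm thick (x), stands on its middle, up to 190 mm above the plate.
- stylus (a point): Fixed point on the middle of the beam's underside, x = +112, y = 0 of the base, where the gauge's plunger meets the spool. The plunger is lifted: nothing hangs below the beam.
- fixture: Loose black plastic fixture with a steel spool clipped upright in it: one rigid unit, 0.3 to 0.6 kg; the spool does not come out. Base block 110 (x) x 60 (y) x 22 mm high, flat upright sides. Origin: centre of its underside; z up; +x points to the nose, the spool's end; tail face at x = -55, nose face at x = +55 mm. Centre of mass about 12 mm ahead of the origin, 28 mm up.
- spool_top (a point): Centre of the spool's flat top, x = +27 mm, z = 72 mm of the fixture, so 4 mm lower than the beam. The spool is 24 mm in diameter; behind it a clip support 14 (x) x 34 (y) mm stands at x = +4 mm, up to 56 mm. Home, the fixture's tail still stands 25 mm out of the guides' mouth and 67 mm behind the beam.
- nose (a point): Middle of the lower edge of the fixture's nose face (x = +55 mm, z = 0 of the fixture). At the start it is roughly 60 to 125 mm short of the mouth, the fixture up to 30 mm off the middle line and up to 0.35 rad askew.
- seal_insert: Bystander: stainless seal insert, a flanged disc 32 mm in diameter and 18 mm high, standing on the plate beside the guides' mouth on the base's -y side. Origin: centre of its underside.
- nylon_cap: Bystander: white nylon protective cap, 30 mm in diameter, 20 mm high, standing on the plate beside the guides' mouth on the base's +y side. Origin: centre of its underside.
- lap_sleeve: Bystander: copper lap sleeve, an upright tube 34 mm in diameter, 48 mm high, on the bench just off the plate's +y side. Origin: centre of its underside.
- drift_punch: Bystander: blued steel drift punch lying on the bench off the plate's +y side, along its own x axis, from x = -68 to +63 mm, 11 mm thick. Origin: on its underside, near the middle.
- paste_tin: Bystander: aluminium tin of lapping paste, 64 mm in diameter, 45 mm high, on the bench to the left. Origin: centre of its underside.
- ring_gauge: Bystander: dark steel ring gauge, 68 mm in diameter, 20 mm high, lying on the bench to the right. Origin: centre of its underside.
Mind the look-alikes: they are no part of the job. Of the things shaped like the fixture, the black one is meant.

How it is judged:
At the end, for the whole second after the job is handed in: The fixture stands flat and at rest on the plate, the middle of its nose within 4 mm of the end stop, square to the base within 0.06 rad, the spool's centre within 6 mm of the point under the gauge; nothing else was disturbed (x of nose in the frame of gauge above 0.136 m and horizontal distance between spool_top and stylus below 0.006 m and angle between the x axis of fixture and the x axis of gauge, either way round below 0.06 rad and angle between fixture's own z axis and vertical below 0.04 rad and z of fixture in the frame of gauge between 0.012 and 0.018 m and linear speed of fixture below 0.01 m/s and angular speed of fixture below 0.1 rad/s); the robot touches nothing.
It fails at once if the fixture is lifted more than 8 mm, or leaves the plate (z of fixture in the frame of gauge above 0.023 m or z of fixture in the frame of gauge below 0.005 m).
It fails at once if the fixture tips more than 0.14 rad (8 degrees) (angle between fixture's own z axis and vertical above 0.14 rad).
It fails at once if the fixture or its spool strikes the bridge (over 4 N) (contact force between fixture and bridge above 4 N).
It fails at once if the robot knocks the bridge (over 8 N) (contact force between any of the fingers, the arm and bridge above 8 N).
It fails at once if another part is moved more than 20 mm (distance of any of seal_insert, nylon_cap, lap_sleeve, drift_punch, paste_tin, ring_gauge from where it was at the start of the episode above 0.02 m).
It also fails if it takes over 64 s, if anything falls off the work surface, if the arm or the gripper's body presses on something with over 40 N, if the wrist force passes 120 N, or if a joint passes its speed limit or range.

### The arm

A 6-joint arm with a two-finger parallel gripper is mounted at the origin on the work surface. World frame = base frame: x ahead of the robot, y to its left, z up, the work surface at z = 0. Lengths are in m, angles in rad, forces in N, time in s.
With the tool pointing down it reaches from about 0.35 to 0.775 m from the base axis. Payload 7.3 kg.
Tool frame: the origin (TCP) lies midway between the tips of the shut fingers; the grasp point (between the pads) lies 19 mm behind it; x points along the fingers, y is the direction in which the jaws open and shut, and the axes are right-handed (so a half turn about x gives the same grasp; the last joint's range is limited). The gripper opens to 92 mm and grips with 3 to 60 N. Pads are 19 mm wide; open, the fingers measure 130 mm over their backs; the gripper's body (75 mm by 190 mm) begins 47 mm behind the grasp point.
Start: joints at [-1.436, 0.342, 1.524, -0, 1.275, -0.146], TCP at [0.146, -0.504, 0.199] pointing down, gripper open.
Joint ranges: [-2.53, 2.53], [-0.77, 2.02], [0.04, 2.7], [-1, 4.14], [0.28, 2.66], [-3.11, 3.11]. Speed limits (rad/s): [2.57, 2.57, 3.14, 3.14, 3.14, 3.14].

### API

Orientations are given as a rotation vector (axis times angle).
In Python, from plant import robot, planner, sensors, cams gives the robot as it stands. The module is installed in compiled form; this text tells all that it offers. Calls block until the motion is done:
- robot.move_to(position, orientation): joint-space move of the TCP to a pose.
- robot.servo_line(position, rot=None, vel=0.15, f_stop=None): straight line of the TCP; rot=None keeps the orientation; vel is the mean speed in m/s. With f_stop (N) it stops when the force on the tool has changed by that much, and returns True; else False.
- robot.goto_joints(angles): joint-space move.
- robot.set_gripper(opening): finger opening in m; the grip force is fixed at half the most; returns when the fingers have stopped.
- robot.pause(seconds).
- planner.solve_ik(position, orientation): joint angles nearest the present ones, or None.
- sensors.get_obs(): the state.
- cams.snapshot(name): name is "scene" or "top"; returns (picture, depth): 384x512x3 uint8, red, green, blue; 384x512 float32, m along the optical axis (not along the pixel's ray), 0 where there is no reading.
- cams.camera_model(name): a dict with "intrinsics" (3x3 intrinsics, pixels), "T" (4x4, takes a point from camera to world coordinates). Camera axes: x right, y down, z forward; pixel columns grow to the right and rows downward; lengths in m; the calibration is good to about 2 mm. A picture is of the moment at which its call begins. camera_model takes no time and is no camera call.
A pose or a line that the arm cannot do raises robot.IKError and nothing moves.
- robot.sign_off(): hands the job in, once; it reports no verdict.
The state is a dict: "time": time; "joints": joint angles; "qvel": joint speeds; "tau": joint torques, N m; "tool_pos": TCP position; "orientation": TCP orientation; "ft_force": force on the tool from outside, world axes, zero at the start; "wrist_torque": the same for the moment, N m; "finger_gap": finger opening in m.
Only numpy, scipy, OpenCV 4.12 (cv2) and the standard library are available. Lean on these libraries where they do the work, as an engineer would, in place of code of your own. Each camera call takes 0.05 s, during which the arm holds its last target.

## Working session

There is one attempt and no reset: what is moved stays moved. The work goes in short steps, each a Python script; the robot and the scene stay as the last script left them, time stands still between calls to the robot, and variables do not carry over. Pictures are saved under pics/ and viewed, and the job is handed in when it is done.

```bash
mkdir -p pics; cat > h.py <<'E'
import numpy as np, cv2
from plant import robot, planner, sensors, cams
def snap(n,tag):
    p,d=cams.snapshot(n); cv2.imwrite(f'pics/{tag}.png',p[:,:,::-1]); np.save(f'pics/{tag}.npy',d); return p,d
def cm(n):
    m=cams.camera_model(n); return np.array(m['intrinsics']),np.array(m['T'])
def ray(n,u,v,z):
    K,T=cm(n); r=T[:3,:3]@np.linalg.solve(K,[u,v,1.]); o=T[:3,3]; return o+r*(z-o[2])/r[2]
def dep(n,d,u,v):
    K,T=cm(n); c=np.linalg.solve(K,[u,v,1.])*d[int(round(v)),int(round(u))]; return T[:3,:3]@c+T[:3,3]
def proj(n,P):
    K,T=cm(n); c=K@(T[:3,:3].T@(np.array(P)-T[:3,3])); return c[:2]/c[2]
E
python3 - <<'E'
from h import *
for n in('scene','top'):
    snap(n,n+'0'); K,T=cm(n); print(n,K.round(1).tolist(),T.round(3).tolist())
o=sensors.get_obs(); print(o['time'],o['tool_pos'],o['orientation'],o['finger_gap'])
E
```

```text
scene [[407.2, 0.0, 249.4], [0.0, 407.2, 187.9], [0.0, 0.0, 1.0]] [[-0.401, 0.528, -0.749, 1.369], [0.916, 0.233, -0.326, 0.334], [0.002, -0.817, -0.577, 0.736], [0.0, 0.0, 0.0, 1.0]]
top [[477.7, 0.0, 244.5], [0.0, 477.7, 184.2], [0.0, 0.0, 1.0]] [[-0.025, -0.983, 0.18, 0.322], [-0.999, 0.028, 0.016, -0.014], [-0.021, -0.18, -0.983, 1.28], [0.0, 0.0, 0.0, 1.0]]
0.1 [ 0.14544832 -0.50404541  0.19853069] [ 2.07152863  0.29414251 -2.07154456] 0.0919890797246301
```

View pics/scene0.png

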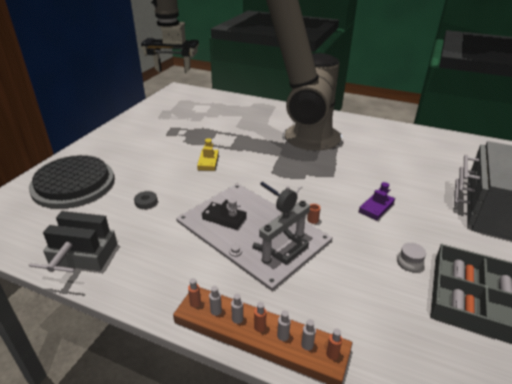

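View pics/top0.png

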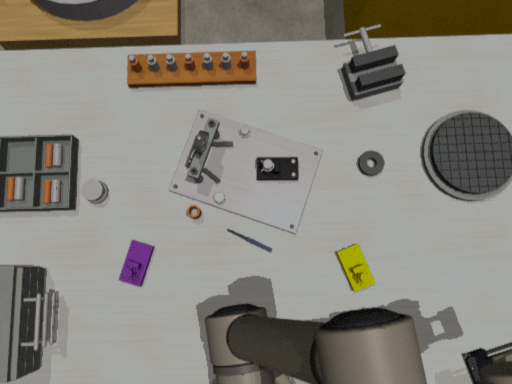

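Fixture-like things: black at top (277,168), on the plate; yellow (356,267) and purple (137,263), on the bench. Only the black one fits. I'll enlarge it to confirm.

```bash
python3 - <<'E'
import cv2
a=cv2.imread('pics/top0.png')[95:245,155:335]; cv2.imwrite('pics/top0c.png',cv2.resize(a,None,fx=4.4,fy=4,interpolation=2) if 0 else cv2.resize(a,None,fx=4,fy=4,interpolation=cv2.INTER_CUBIC))
a=cv2.imread('pics/scene0.png')[175:295,170:340]; cv2.imwrite('pics/scene0c.png',cv2.resize(a,None,fx=4,fy=4,interpolation=cv2.INTER_CUBIC))
E
```

```text
(no output)
```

View pics/top0c.png

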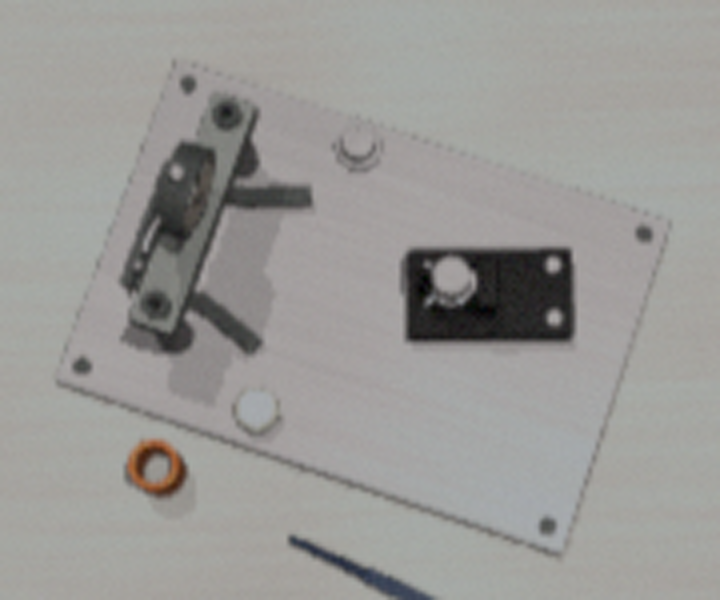

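View pics/scene0c.png

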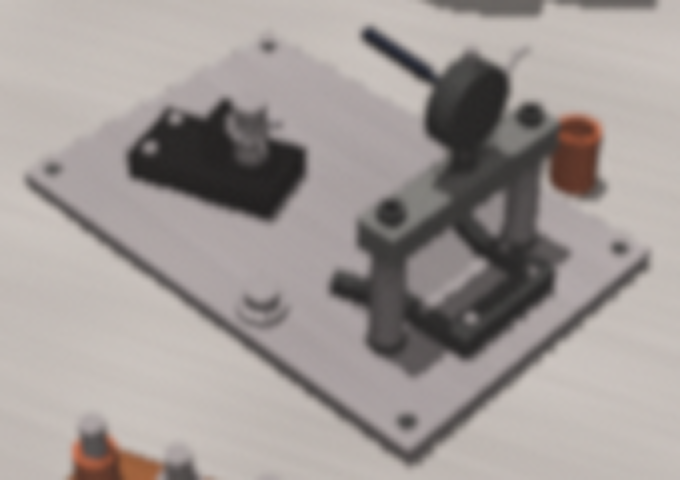

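The crop shows the black fixture with its spool at left (crop px 453,280), so the nose faces the bridge. Two tail holes sit at right (553,265 and 553,318). The seal insert is at (358,148) and the cap at (256,411). Next I measure.

```bash
cat >> h.py <<'E'
def cloud(n,d):
    K,T=cm(n); v,u=np.indices(d.shape); c=np.stack([(u-K[0,2])/K[0,0]*d,(v-K[1,2])/K[1,1]*d,d],-1)
    return c@T[:3,:3].T+T[:3,3]
def rect(P):
    (c,s,a)=cv2.minAreaRect(P[:,:2].astype(np.float32)*1000); b=cv2.boxPoints((c,s,a)); 
    e=b[1]-b[0]; f=b[2]-b[1]
    if np.linalg.norm(f)>np.linalg.norm(e): e=f
    return np.array(c)/1000,s,np.arctan2(e[1],e[0]),b
E
python3 - <<'E'
from h import *
for n in('top','scene'):
    p=cv2.imread(f'pics/{n}0.png'); d=np.load(f'pics/{n}0.npy'); W=cloud(n,d)
    b=(slice(95,245),slice(155,335)) if n=='top' else (slice(175,295),slice(170,340))
    Z=W[b][...,2]; print(n,(d[b]==0).sum(),np.histogram(Z,bins=np.arange(-.01,.12,.005)))
    m=np.zeros(d.shape,bool); m[b]=True
    def big(mm):
        k,l,s,_=cv2.connectedComponentsWithStats(mm.astype(np.uint8)); i=1+np.argmax(s[1:,4]); return l==i
    pl=big(m&(W[...,2]>.009)&(W[...,2]<.021)); print('plate',np.median(W[pl][:,2]),rect(W[pl]))
    bl=m&(p.max(2)<60)&(W[...,2]>.028)&(W[...,2]<.046)
    bl=big(bl); print('fix',np.median(W[bl][:,2]),bl.sum(),rect(W[bl]),np.argwhere(bl).mean(0))
E
```

```text
top 108 (array([ 575, 7828, 6443,  691, 4684, 3989,  283,  167,  382,  533,  124,
         59,   23,    5,   26,   47,   42,    5,   22,   43,   14,   23,
         29,   33,  270]), array([-0.01 , -0.005,  0.   ,  0.005,  0.01 ,  0.015,  0.02 ,  0.025,
        0.03 ,  0.035,  0.04 ,  0.045,  0.05 ,  0.055,  0.06 ,  0.065,
        0.07 ,  0.075,  0.08 ,  0.085,  0.09 ,  0.095,  0.1  ,  0.105,
        0.11 ,  0.115]))
plate 0.01477620238197963 (array([0.59365308, 0.00343623]), (360.207763671875, 240.9219512939453), np.float32(1.2102252), array([[ 417.3961 , -122.58647],
       [ 642.8256 , -207.58583],
       [ 769.91003,  129.45894],
       [ 544.4805 ,  214.4583 ]], dtype=float32))
fix 0.03683835328532825 640 (array([ 0.59020294, -0.08068779]), (106.83688354492188, 58.64902877807617), np.float32(1.5241253), array([[ 558.41815 , -132.67996 ],
       [ 617.00336 , -135.41617 ],
       [ 621.98773 ,  -28.695618],
       [ 563.4025  ,  -25.959412]], dtype=float32)) [169.7109375 278.1578125]
scene 95 (array([   0, 2471, 8294,  294, 1442, 4204,  263,  283,  473,  439,  140,
         93,   
[... 209 characters left out ...]
,  0.06 ,  0.065,
        0.07 ,  0.075,  0.08 ,  0.085,  0.09 ,  0.095,  0.1  ,  0.105,
        0.11 ,  0.115]))
plate 0.015971322465399396 (array([0.5964834 , 0.00441109]), (362.3184509277344, 243.1661376953125), np.float32(1.2097466), array([[ 418.74353, -122.11815],
       [ 646.23193, -208.01817],
       [ 774.22327,  130.94032],
       [ 546.73486,  216.84035]], dtype=float32))
fix 0.03774237353443999 426 (array([ 0.59923242, -0.07723515]), (106.27406311035156, 54.190826416015625), np.float32(1.5683705), array([[ 572.0082  , -130.3063  ],
       [ 626.19885 , -130.43774 ],
       [ 626.45667 ,  -24.164001],
       [ 572.266   ,  -24.032562]], dtype=float32)) [215.66901408 224.31690141]
```

Both views agree. The plate is at (0.594, 0.004), yaw 1.210, top at 15 mm. The fixture is at (0.591, −0.081), yaw 1.524, top at 37 mm. In the base frame that's about (−80, −26) mm and 0.31 rad askew. My plan is to push the tail face with both fingertips spread: a straight leg, then a gentle arc, then straight in.

```bash
cat >> h.py <<'E'
from scipy.spatial.transform import Rotation as Rn
GC=np.array([0.594,0.0037]); GY=1.210
def rm(a): return np.array([[np.cos(a),-np.sin(a)],[np.sin(a),np.cos(a)]])
def g2w(p): return GC+rm(GY)@np.array(p)
def w2g(p): return rm(-GY)@(np.array(p)-GC)
def orient(yaw,s):   # yaw = push dir in world
    y=s*np.array([-np.sin(yaw),np.cos(yaw),0]); x=np.array([0,0,-1.]); return Rn.from_matrix(np.stack([x,y,np.cross(x,y)],1)).as_rotvec()
def tool(cx,cy,th,gap): # tool xy for COF point (12mm ahead of fixture origin) in gauge frame, tool 'gap' behind tail
    return g2w(np.array([cx,cy])-rm(th)@np.array([.067+.0095+gap,0]))
def fixpose(tag):
    p,d=snap('top',tag); W=cloud('top',d); g=(W[...,:2]-GC)@rm(GY)
    m=(p.max(2)<60)&(W[...,2]>.028)&(W[...,2]<.046)&(abs(g[...,1])<.075)&(g[...,0]>-.18)&(g[...,0]<.15)
    k,l,s,_=cv2.connectedComponentsWithStats(m.astype(np.uint8)); i=1+np.argmax(s[1:,4]); c,sz,a,b=rect(W[l==i])
    print(tag,'fix g',w2g(c).round(4),'size',np.round(sz,1),'th',round(float((a-GY+np.pi/2)%np.pi-np.pi/2),4)); return w2g(c),(a-GY+np.pi/2)%np.pi-np.pi/2
E
python3 - <<'E'
from h import *
(c,th)=fixpose('f0')
cof=c+rm(th)@[.012,0]; p=tool(*cof,th,.015)
for s in(1,-1):
    for q in (np.r_[p,.18],np.r_[p,.022],np.r_[tool(.097,0,0,0),.022]):
        y=GY+(th if q[0]==p[0] else 0); r=planner.solve_ik(q,orient(y,s)); print(s,q.round(3),None if r is None else np.round(r,2))
E
```

```text
f0 fix g [-0.0806 -0.0266] size [106.8  58.8] th 0.3312
1 [ 0.588 -0.161  0.18 ] [-0.39  0.51  1.31  0.    1.32  2.78]
1 [ 0.588 -0.161  0.022] [-0.39  0.67  1.49  0.    0.98  2.78]
1 [0.601 0.023 0.022] [-0.09  0.66  1.51 -0.    0.96 -2.87]
-1 [ 0.588 -0.161  0.18 ] [-0.39  0.51  1.31 -0.    1.32 -0.36]
-1 [ 0.588 -0.161  0.022] [-0.39  0.67  1.49 -0.    0.98 -0.36]
-1 [0.601 0.023 0.022] [-0.09  0.66  1.51  0.    0.96  0.27]
```

```bash
python3 - <<'E'
from h import *
c=np.array([-.0804,-.0265]); th=.322
cof=c+rm(th)@[.012,0]; p=tool(*cof,th,.013); o=orient(GY+th,-1)
robot.set_gripper(.024)
robot.move_to(np.r_[p,.16],o)
robot.servo_line(np.r_[p,.023],vel=.12)
ob=sensors.get_obs(); print(ob['time'],ob['tool_pos'],ob['finger_gap'],ob['ft_force'])
snap('scene','s1'); snap('top','t1')
E
python3 - <<'E'
import cv2
a=cv2.imread('pics/s1.png')[120:300,140:350]; cv2.imwrite('pics/s1c.png',cv2.resize(a,None,fx=3,fy=3,interpolation=cv2.INTER_CUBIC))
E
```

```text
4.6333 [ 0.58799053 -0.15857449  0.0238282 ] 0.02363664031440109 [ 0.06308547  0.74350481 -0.62642503]
```

View pics/s1c.png

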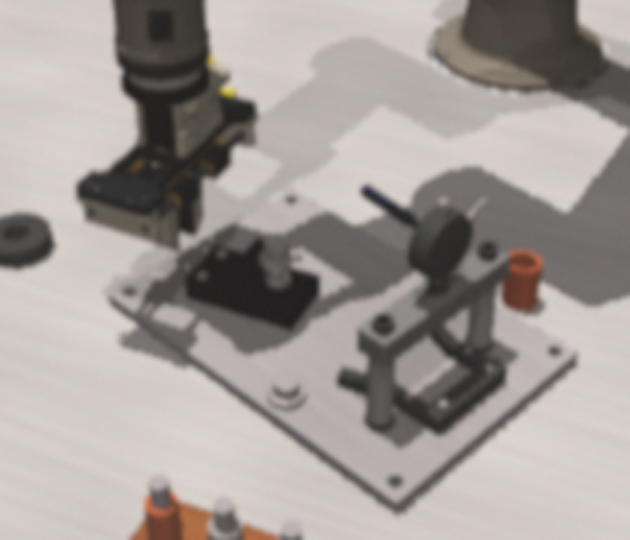

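View pics/t1.png

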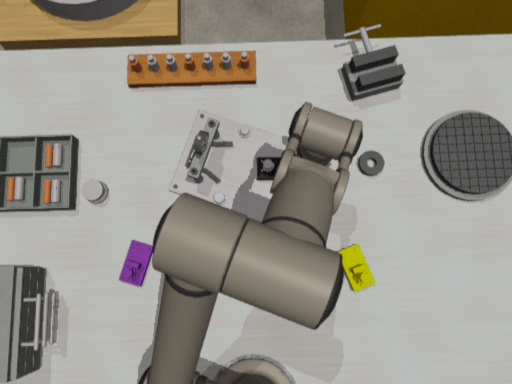

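The scene view shows the fingers down behind the tail without contact (crop about 190,215). The arm hides most of the fixture in the top view. I'll push the straight leg and the arc, then look.

```bash
python3 - <<'E'
from h import *
th=.322; c=np.array([-.0804,-.0265]); cof=c+rm(th)@[.012,0]; Z=.023
R=.15; dy=R*(1-np.cos(th)); L=(-cof[1]-dy)/np.sin(th); print('L',L)
robot.servo_line(np.r_[tool(*cof,th,.002),Z],vel=.04)
e=cof+rm(th)@[L,0]
robot.servo_line(np.r_[tool(*e,th,0),Z],vel=.04)
print(sensors.get_obs()['ft_force'])
for k in range(1,6):
    t=th*(1-k/5); q=np.array([e[0]+R*(np.sin(th)-np.sin(t)),-R*(1-np.cos(t))])
    robot.servo_line(np.r_[tool(*q,t,0),Z],rot=orient(GY+t,-1),vel=.04)
print('cof',q)
ob=sensors.get_obs(); print(ob['time'],w2g(ob['tool_pos'][:2]),ob['ft_force'],ob['tool_pos'][2])
snap('scene','s2'); snap('top','t2')
a=cv2.imread('pics/s2.png')[120:300,140:350]; cv2.imwrite('pics/s2c.png',cv2.resize(a,None,fx=3,fy=3,interpolation=cv2.INTER_CUBIC))
a=cv2.imread('pics/t2.png')[85:245,155:365]; cv2.imwrite('pics/t2c.png',cv2.resize(a,None,fx=3,fy=3,interpolation=cv2.INTER_CUBIC))
E
```

```text
L 0.04737684609705632
[ 0.53566695 -0.28799843 -0.0364641 ]
cof [ 0.0233948 -0.       ]
8.6667 [-0.05303862  0.00011678] [-0.53779136  0.04651419 -0.79696041] 0.022963009230132107
```

View pics/s2c.png

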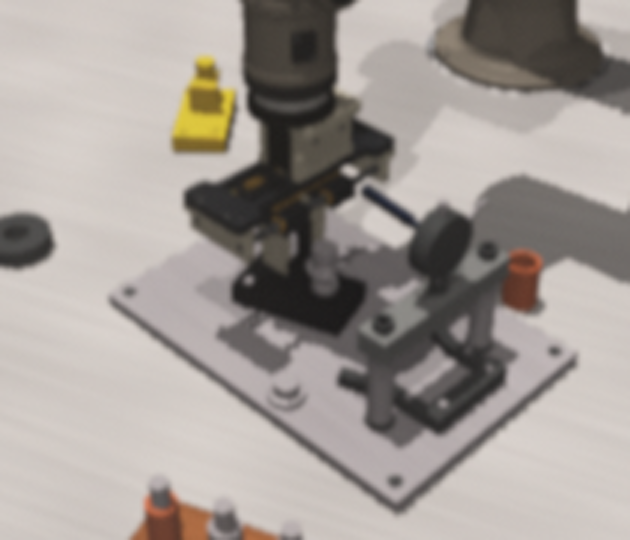

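View pics/t2c.png

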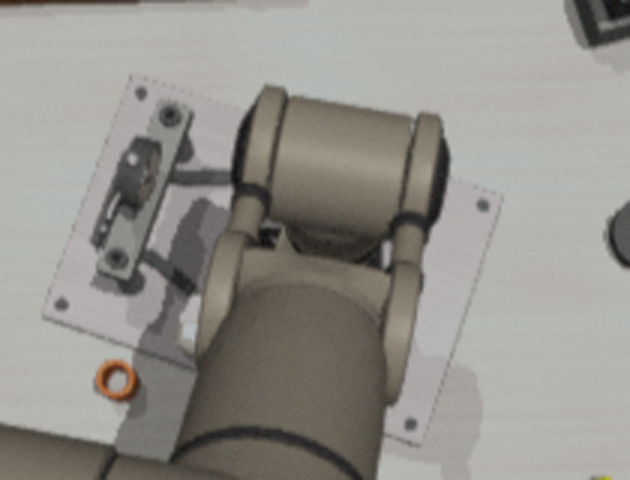

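```bash
cat >> h.py <<'E'
def overlay(src,out,box,c,th,k=5):
    a=cv2.imread(src)[box[0]:box[1],box[2]:box[3]]; a=cv2.resize(a,None,fx=k,fy=k,interpolation=cv2.INTER_CUBIC)
    c=np.array(c)
    pts=[(-.055,-.03,.022),(.055,-.03,.022),(.055,.03,.022),(-.055,.03,.022),(.027,0,.072),(-.055,-.03,0),(.055,-.03,0)]
    for p in pts:
        w=np.r_[g2w(c+rm(th)@np.array(p[:2])),p[2]+.015]; u=(proj('scene',w)-[box[2],box[0]]+.5)*k; cv2.circle(a,tuple(int(t) for t in u),3,(0,0,255),-1)
    cv2.imwrite(out,a)
E
python3 - <<'E'
from h import *
overlay('pics/s2.png','pics/s2o.png',(185,285,190,330),(.0114,0),0)
d=np.load('pics/s2.npy');p=cv2.imread('pics/s2.png'); W=cloud('scene',d); g=(W[...,:2]-GC)@rm(GY)
m=(p.max(2)<60)&(W[...,2]>.03)&(W[...,2]<.044)&(abs(g[...,1])<.06)&(g[...,0]>-.1)&(g[...,0]<.09)
k,l,s,_=cv2.connectedComponentsWithStats(m.astype(np.uint8)); i=1+np.argmax(s[1:,4]); G=g[l==i]; print(G.shape,G.min(0),G.max(0)); print(cv2.minAreaRect(G.astype(np.float32)*1000))
m=(W[...,2]>.08)&(W[...,2]<.092)&(abs(g[...,1])<.04)&(g[...,0]>0.01)&(g[...,0]<.08); print(m.sum(),np.median(g[m],0),np.median(W[m],0), np.argwhere(m).mean(0))
E
```

```text
(408, 2) [-0.09358525 -0.04993294] [0.0184068  0.03485454]
((-38.783103942871094, -8.425643920898438), (107.52100372314453, 59.48761749267578), 19.20047378540039)
0 [nan nan] [nan nan nan] [nan nan]
  return _methods._mean(a, axis=axis, dtype=dtype,
  ret = um.true_divide(
<stdin>:6: RuntimeWarning: Mean of empty slice.
```

View pics/s2o.png

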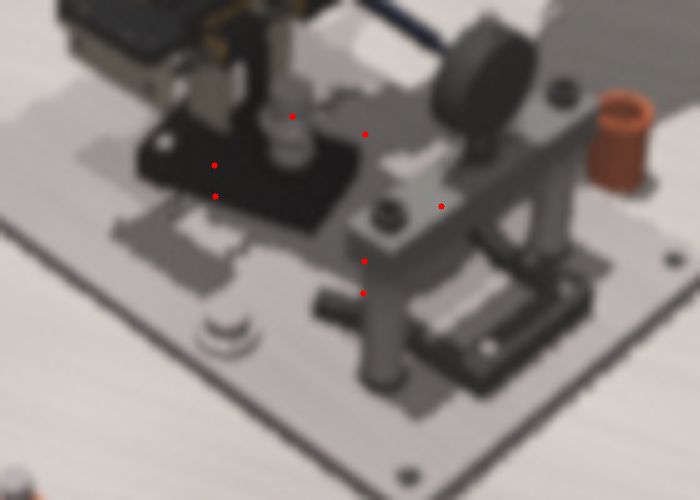

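The fixture has moved only about 46 mm along the straight leg and is still skewed at 0.33 rad, so the fingers seem to have overridden it. I need to see where the fingertips really are.

```bash
python3 - <<'E'
from h import *
d=np.load('pics/s2.npy'); W=cloud('scene',d); g=(W[...,:2]-GC)@rm(GY)
for v in range(196,222,2):
    print(v,[(u,*np.round(1000*np.r_[g[v,u],W[v,u,2]]).astype(int).tolist()) for u in (222,228,232,236,240,246)])
ob=sensors.get_obs(); print(w2g(ob['tool_pos'][:2]),ob['tool_pos'],ob['orientation'],orient(GY,-1),ob['finger_gap'],ob['ft_force'])
a=cv2.imread('pics/s2.png')[170:240,205:305]; cv2.imwrite('pics/s2z.png',cv2.resize(a,None,fx=8,fy=8,interpolation=cv2.INTER_CUBIC))
E
```

```text
196 [(222, -17, -86, 153), (228, -26, -59, 134), (232, -22, -49, 130), (236, -19, -39, 127), (240, -58, 13, 79), (246, -44, 22, 82)]
198 [(222, -17, -87, 147), (228, -22, -63, 131), (232, -41, -32, 105), (236, -42, -17, 97), (240, -55, 11, 75), (246, -41, 20, 77)]
200 [(222, -17, -87, 141), (228, -57, -32, 90), (232, -43, -30, 97), (236, -43, -15, 89), (240, -56, 12, 68), (246, -24, 2, 90)]
202 [(222, -16, -88, 136), (228, -61, -29, 80), (232, -41, -32, 92), (236, -41, -18, 85), (240, -46, 2, 71), (246, -19, -3, 88)]
204 [(222, -17, -87, 129), (228, -58, -31, 76), (232, -44, -30, 83), (236, -44, -15, 75), (240, -37, -7, 75), (246, -12, -10, 90)]
206 [(222, -18, -87, 122), (228, -60, -29, 67), (232, -43, -31, 77), (236, -45, -14, 67), (240, -32, -12, 73), (246, -13, -9, 82)]
208 [(222, -95, -21, 37), (228, -81, -11, 39), (232, -43, -31, 71), (236, -38, -21, 68), (240, -28, -16, 70), (246, -16, -6, 72)]
210 [(222, -86, -29, 39), (228, -73, -19, 41), (232, -66, -10, 39), (236, -38, -22, 62), (240, -28, -16, 63), (246, -13, -8, 68)]
212 [(222, -82, -33, 36), (228, -71, -21, 36), (232, -61, -15, 38), (236, -40, -19, 52), (240, -29, -16, 57), (246, -11, -11, 63)]
214 [(222, -71, -42, 41), (228, -62, -29, 38), (232, -56, -19, 36), (236, -38, -22, 48), (240, -28, -16, 50), (246, -16, -5, 51)]
216 [(222, -70, -44, 35), (228, -55, -35, 39), (232, -50, -26, 37), (236, -39, -21, 40), (240, -28, -17, 44), (246, -13, -9, 48)]
218 [(222, -68, -46, 31), (228, -50, -40, 38), (232, -43, -32, 38), (236, -35, -25, 38), (240, -27, -18, 38), (246, -12, -9, 41)]
220 [(222, -69, -45, 23), (228, -51, -40, 30), (232, -40, -35, 34), (236, -28, -32, 39), (240, -21, -24, 38), (246, -8, -13, 39)]
[-5.31197247e-02  7.03032993e-05] [ 0.57518193 -0.04597485  0.02294551] [ 1.46944751  1.01717996 -1.46949552] [ 1.46981105  1.01637769 -1.46981105] 0.024327839168357245 [-0.83789331  0.25696042  0.6417204 ]
```

View pics/s2z.png

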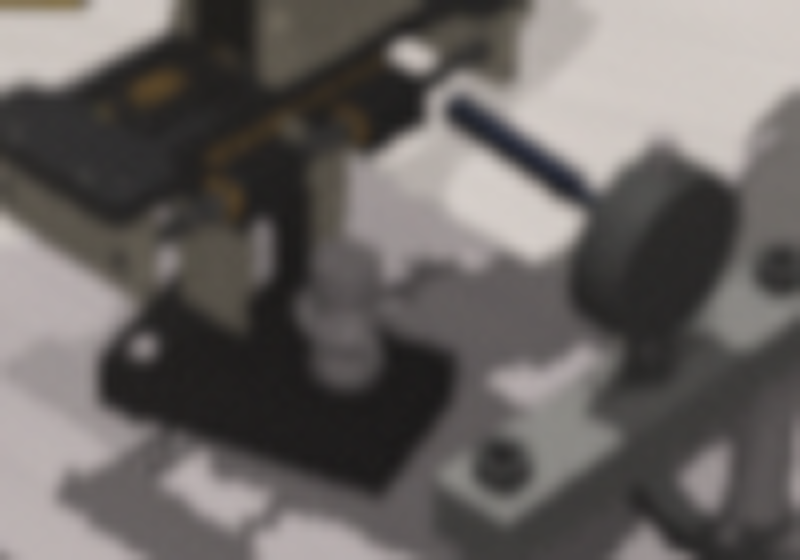

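The fingers' visible lower ends are around z = 60 mm, above the block, and they've been pressing on the clip support. TCP z reads 23 mm, so I'll back off and measure how high the tips really are.

```bash
python3 - <<'E'
from h import *
t=sensors.get_obs()['tool_pos']; g=w2g(t[:2])
robot.servo_line(np.r_[g2w(g+[-.01,0]),t[2]],vel=.05)
robot.servo_line(np.r_[g2w(g+[-.01,0]),.12],vel=.12)
ob=sensors.get_obs(); print(ob['time'],ob['tool_pos'],ob['ft_force'])
p,d=snap('scene','s3')
W=cloud('scene',d); gg=(W[...,:2]-GC)@rm(GY)
a=cv2.imread('pics/s3.png')[140:240,190:330]; k=5; a=cv2.resize(a,None,fx=k,fy=k,interpolation=cv2.INTER_CUBIC)
tp=ob['tool_pos']
for y in(-.031,-.012,0,.012,.031):
  for dx in(-.0095,.0095):
    w=np.r_[g2w(w2g(tp[:2])+[dx,y]),tp[2]]; u=(proj('scene',w)-[190,140]+.5)*k; print(y,dx,u.round()); cv2.circle(a,tuple(int(t) for t in u),3,(0,0,255),-1)
cv2.imwrite('pics/s3o.png',a)
E
```

```text
10.075 [ 0.57112    -0.05517829  0.11922926] [-1.20644418  0.17437016 -0.1623959 ]
-0.031 -0.0095 [172. 245.]
-0.031 0.0095 [197. 260.]
-0.012 -0.0095 [199. 230.]
-0.012 0.0095 [223. 244.]
0 -0.0095 [215. 221.]
0 0.0095 [240. 235.]
0.012 -0.0095 [231. 212.]
0.012 0.0095 [256. 226.]
0.031 -0.0095 [256. 198.]
0.031 0.0095 [281. 211.]
```

View pics/s3o.png

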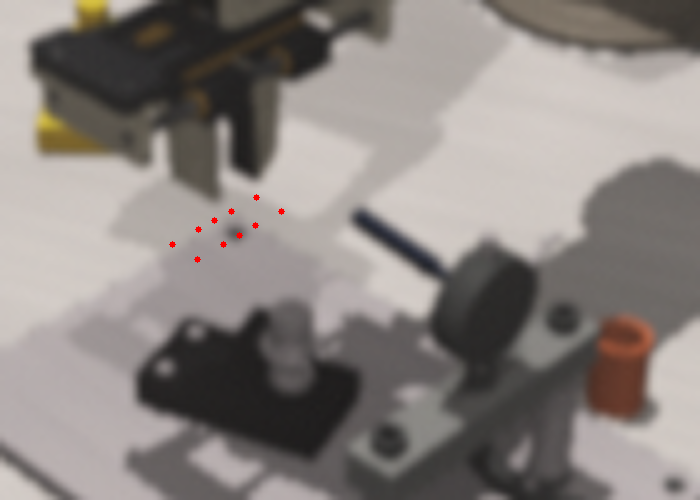

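```bash
python3 - <<'E'
from h import *
d=np.load('pics/s3.npy');W=cloud('scene',d); g=(W[...,:2]-GC)@rm(GY)
for v in range(160,184):
    print(v,[(u,*np.round(1000*np.r_[g[v,u]-[-.063,0],W[v,u,2]]).astype(int).tolist()) for u in (224,227,230,233,236,238,240,242,244)])
a=cv2.imread('pics/s3.png')[145:190,205:260]; cv2.imwrite('pics/s3z.png',cv2.resize(a,None,fx=13,fy=13,interpolation=cv2.INTER_CUBIC))
E
```

```text
160 [(224, 9, -43, 219), (227, 29, -51, 231), (230, 33, -45, 231), (233, 34, -36, 227), (236, 34, -27, 223), (238, 35, -20, 221), (240, 36, -15, 219), (242, 10, 18, 194), (244, 10, 25, 191)]
161 [(224, 27, -59, 232), (227, 30, -52, 230), (230, 31, -44, 227), (233, 37, -39, 227), (236, 37, -29, 223), (238, 36, -21, 219), (240, 8, 13, 192), (242, 9, 18, 190), (244, 11, 24, 188)]
162 [(224, 29, -61, 230), (227, 29, -51, 226), (230, 32, -44, 224), (233, 37, -39, 225), (236, 35, -27, 218), (238, 3, 10, 188), (240, 8, 12, 190), (242, 10, 18, 188), (244, 10, 25, 185)]
163 [(224, 30, -62, 229), (227, 13, -37, 210), (230, 28, -41, 219), (233, 36, -39, 221), (236, -7, 12, 180), (238, 2, 11, 185), (240, 9, 12, 187), (242, 14, 14, 188), (244, 9, 26, 181)]
164 [(224, 30, -62, 226), (227, 8, -32, 203), (230, 10, -24, 200), (233, 11, -15, 197), (236, -8, 14, 176), (238, -1, 14, 178), (240, 10, 10, 185), (242, 11, 17, 183), (244, 11, 23, 180)]
165 [(224, -5, -31, 194), (227, 6, -31, 199), (230, 10, -25, 198), (233, 11, -15, 193), (236, -7, 13, 173), (238, 1, 12, 177), (240, 7, 13, 179), (242, 10, 18
[... 2754 characters left out ...]
, 148), (236, -143, 141, 0), (238, -135, 142, 3), (240, -135, 151, -1), (242, -129, 154, 1), (244, -124, 158, 0)]
181 [(224, -164, 108, 2), (227, -158, 115, 1), (230, -148, 119, 5), (233, -145, 129, 1), (236, -137, 135, 2), (238, -133, 140, 1), (240, -130, 146, 0), (242, -124, 149, 1), (244, -121, 155, 0)]
182 [(224, -161, 105, 1), (227, -153, 110, 2), (230, -145, 116, 4), (233, -140, 124, 2), (236, -132, 130, 3), (238, -126, 133, 4), (240, -124, 140, 2), (242, -120, 144, 2), (244, -119, 153, -2)]
183 [(224, -158, 102, 0), (227, -151, 108, 1), (230, -146, 117, -1), (233, -136, 121, 1), (236, -112, 111, 18), (238, -110, 118, 15), (240, -123, 139, -1), (242, -116, 141, 2), (244, -111, 145, 2)]
```

View pics/s3z.png

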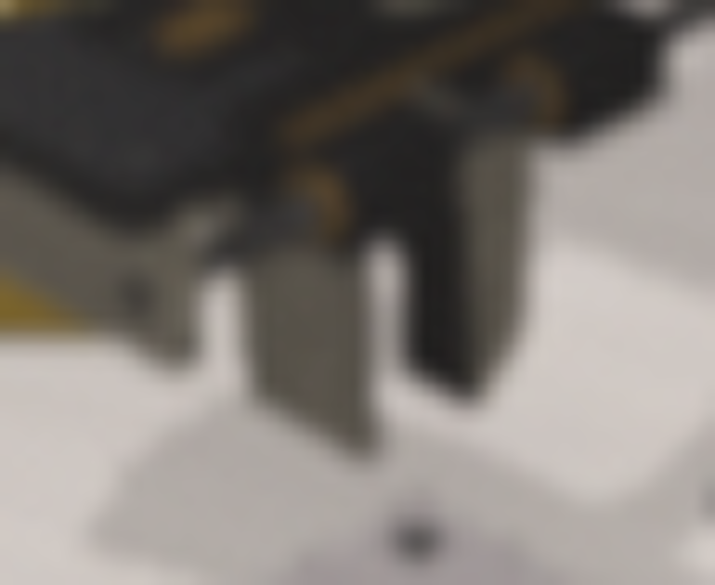

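Depth shows the real fingertips about 29 mm above the reported TCP; x and y agree. I'll check that by touching the plate behind the fixture with a force stop. First I re-measure the fixture and shift behind it.

```bash
cat >> h.py <<'E'
def fixscene(tag,shot=True):
    if shot: snap('scene',tag)
    d=np.load(f'pics/{tag}.npy');p=cv2.imread(f'pics/{tag}.png'); W=cloud('scene',d); g=(W[...,:2]-GC)@rm(GY)
    m=(p.max(2)<60)&(W[...,2]>.031)&(W[...,2]<.044)&(abs(g[...,1])<.06)&(g[...,0]>-.15)&(g[...,0]<.145)
    k,l,s,_=cv2.connectedComponentsWithStats(m.astype(np.uint8)); i=1+np.argmax(s[1:,4]); G=g[l==i]
    r=cv2.minAreaRect(G.astype(np.float32)*1000); print(tag,len(G),r)
    m=(W[...,2]>.083)&(W[...,2]<.093)&(abs(g[...,1])<.04)&(g[...,0]>-.05)&(g[...,0]<.09); print(' spool?',m.sum(),np.median(g[m],0))
    return r
E
python3 - <<'E'
from h import *
fixscene('s0b' if 0 else 'scene0',False); fixscene('s3',False)
t=sensors.get_obs()['tool_pos']
th=.33; c=np.array([-.039,-.0085]); cof=c+rm(th)@[.012,0]
robot.set_gripper(.03)
p=tool(*cof,th,.022)
robot.servo_line(np.r_[p,.12],rot=orient(GY+th,-1),vel=.12)
fixscene('s4'); fixpose('t4')
robot.servo_line(np.r_[p,.02],vel=.12)
hit=robot.servo_line(np.r_[p,-.02],vel=.03,f_stop=3)
ob=sensors.get_obs(); print(hit,ob['time'],ob['tool_pos'],ob['ft_force'])
E
```

```text
scene0 334 ((-73.97896575927734, -33.522178649902344), (106.25027465820312, 53.87580490112305), 20.22190284729004)
 spool? 23 [-0.04551983 -0.02248144]
s3 387 ((-38.54242706298828, -7.394313812255859), (106.06023406982422, 61.596466064453125), 17.831621170043945)
 spool? 53 [-0.01499404  0.00144611]
s4 430 ((-40.2301025390625, -8.523334503173828), (110.38729095458984, 57.530330657958984), 17.53313446044922)
 spool? 51 [-0.01527394  0.00093097]
t4 fix g [-0.0155  0.0056] size [48.1 61.1] th -1.2386
True 13.2917 [ 0.58532824 -0.12222003 -0.01232207] [-0.27140274  0.38353207  6.03729309]
```

Contact at TCP z = −12.3 mm confirms it: the real tips are about 27–29 mm above the TCP. The fixture is now at about (−39.5, −8) mm, 0.31 rad. I'll push again with the tips 4 mm above the plate.

```bash
python3 - <<'E'
from h import *
th=.312; c=np.array([-.0397,-.0082]); cof=c+rm(th)@[.012,0]; Z=-.008
t=sensors.get_obs()['tool_pos']; robot.servo_line(np.r_[t[:2],Z],vel=.05)
robot.servo_line(np.r_[tool(*cof,th,.003),Z],rot=orient(GY+th,-1),vel=.04)
R=.1; x0,y0=cof; N=6
for k in range(1,N+1):
    t=th*(1-k/N); q=np.array([x0+R*(np.sin(th)-np.sin(t)),y0+R*(np.cos(t)-np.cos(th))])
    robot.servo_line(np.r_[tool(*q,t,0),Z],rot=orient(GY+t,-1),vel=.035)
    print(q.round(4),sensors.get_obs()['ft_force'].round(2))
ob=sensors.get_obs(); print(ob['time'],w2g(ob['tool_pos'][:2]),ob['tool_pos'][2])
fixscene('s5')
overlay('pics/s5.png','pics/s5o.png',(165,285,190,330),q-[.012,0],0)
E
```

```text
[-0.0233 -0.003 ] [ 0.18 -0.36  0.67]
[-0.0182 -0.0018] [-0.87 -1.16  0.85]
[-0.0131 -0.0009] [-0.05 -1.05  0.36]
[-0.008  -0.0002] [-1.29 -0.53  0.79]
[-0.0028  0.0002] [-0.02  0.66 -0.14]
[0.0024 0.0003] [-0.06  0.49 -0.2 ]
16.225 [-0.07401576  0.0003787 ] -0.0080486081642437
s5 381 ((-16.778526306152344, 1.5599498748779297), (128.27630615234375, 61.21419906616211), 0.12842616438865662)
 spool? 62 [0.01913595 0.00230727]
```

View pics/s5o.png

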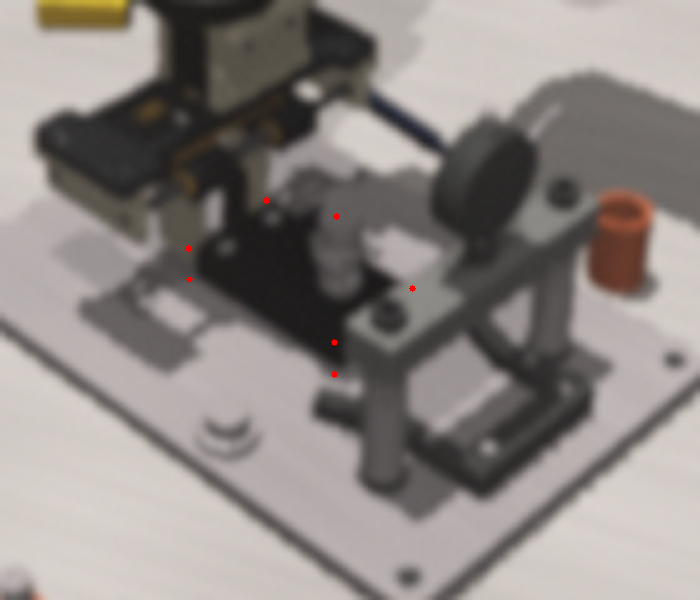

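The fixture is now square and near the mouth (the overlay's nose and tail corners line up in direction), but it may sit a few mm toward +y. I'll check with the top view.

```bash
python3 - <<'E'
from h import *
p,d=snap('top','t5')
a=cv2.imread('pics/t5.png')[95:235,160:330]; k=4; a=cv2.resize(a,None,fx=k,fy=k,interpolation=cv2.INTER_CUBIC)
for x,y,z in [(.055,0,.015),(.14,0,.015),(.02,.03,.037),(.02,-.03,.037),(.05,.03,.037),(.05,-.03,.037),(.019,0,.087)]:
    u=(proj('top',np.r_[g2w([x,y]),z])-[160,95]+.5)*k; cv2.circle(a,tuple(int(t) for t in u),3,(0,0,255),-1)
cv2.imwrite('pics/t5o.png',a)
E
```

```text
(no output)
```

View pics/t5o.png

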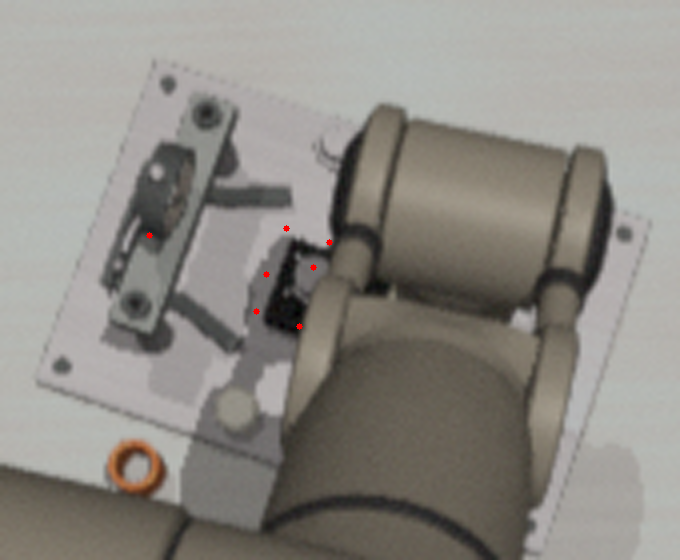

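```bash
python3 - <<'E'
from h import *
for u,v in [(296,240),(327,250),(268,325),(296,333)]:
    print(u,v,w2g(ray('top',160+u/4-.5,95+v/4-.5,.037)[:2]).round(4))
d=np.load('pics/t5.npy');p=cv2.imread('pics/t5.png');W=cloud('top',d);g=(W[...,:2]-GC)@rm(GY)
m=(p.max(2)<60)&(abs(W[...,2]-.037)<.007)&(abs(g[...,1])<.05)&(g[...,0]<.05)&(g[...,0]>-.05)
G=g[m]; print(len(G),G.min(0),G.max(0))
for x0 in(.0,.01,.02,.03):
    s=G[abs(G[:,0]-x0-.005)<.005]; print(x0,len(s),s[:,1].min() if len(s) else 0,s[:,1].max() if len(s) else 0)
for y0 in(-.02,-.01,0,.01,.02,.03): 
    s=G[abs(G[:,1]-y0)<.004]; print(y0,s[:,0].max() if len(s) else 0)
E
```

```text
296 240 [ 0.0417 -0.0246]
327 250 [ 0.0198 -0.0249]
268 325 [0.0399 0.0361]
296 333 [0.0205 0.0352]
161 [-0.0279367  -0.02486907] [0.04504654 0.03461884]
0.0 0 0 0
0.01 6 -0.02220039135550436 0.03435633802412437
0.02 35 -0.02277326483988728 0.03461884433018855
0.03 63 -0.02486907010798252 0.03445976635500908
-0.02 0.04488141504357767
-0.01 0.0441491389715163
0 0.04400707444209247
0.01 0.04454885131807957
0.02 0.04504653692530267
0.03 0.044332934206998686
```

The top view puts the nose at x = 45 mm, square, with y about +5 mm. I'll steer it back with a shallow S-curve before the parallel guides, then check again.

```bash
python3 - <<'E'
from h import *
Z=-.008; x,y=.0016,.0052
t=sensors.get_obs()['tool_pos']
robot.servo_line(np.r_[tool(x,.0004,0,.005),Z],vel=.05)
robot.servo_line(np.r_[tool(x,y,0,.004),Z],vel=.05)
R=.1; ph=.12
def go(x,y,th): robot.servo_line(np.r_[tool(x,y,th,0),Z],rot=orient(GY+th,-1),vel=.035)
go(x,y,0)
for t in(-.06,-.12): go(x+R*np.sin(-t),y-R*(1-np.cos(t)),t)
x1,y1=x+R*np.sin(ph),y-R*(1-np.cos(ph))
L=(y1-.0007-.0)/np.sin(ph); x2,y2=x1+L*np.cos(ph),.0007; print(L,x2); go(x2,y2,-ph)
for t in(-.06,-.0): go(x2+R*(np.sin(ph)+np.sin(t)),y2-R*(np.cos(t)-np.cos(ph)),t)
ob=sensors.get_obs(); print(ob['time'],w2g(ob['tool_pos'][:2]),ob['ft_force'])
fixscene('s6')
p,d=snap('top','t6'); p=p[:,:,::-1]; W=cloud('top',d);g=(W[...,:2]-GC)@rm(GY)
m=(p.max(2)<60)&(abs(W[...,2]-.037)<.007)&(abs(g[...,1])<.05)&(g[...,0]<.12)&(g[...,0]>-.05)
G=g[m]
for x0 in np.arange(.0,.1,.01):
    s=G[abs(G[:,0]-x0-.005)<.005]; print(x0,len(s),s[:,1].min() if len(s) else 0,s[:,1].max() if len(s) else 0)
a=cv2.imread('pics/t6.png')[95:235,160:330]; cv2.imwrite('pics/t6c.png',cv2.resize(a,None,fx=4,fy=4,interpolation=cv2.INTER_CUBIC))
a=cv2.imread('pics/s6.png')[165:285,190:330]; cv2.imwrite('pics/s6c.png',cv2.resize(a,None,fx=5,fy=5,interpolation=cv2.INTER_CUBIC))
E
```

```text
0.031582941046786495 0.04492703734580511
19.625 [-1.95041322e-02  5.16045245e-05] [-0.31656378 -0.3305047   0.85991438]
s6 250 ((8.769952774047852, -9.788997650146484), (48.69764709472656, 84.85655212402344), 34.021053314208984)
 spool? 51 [0.06750861 0.00044797]
0.0 0 0 0
0.01 0 0 0
0.02 0 0 0
0.03 10 -0.014763822232817851 -0.0036251287941174446
0.04 4 -0.010937109512757366 -0.0035960587315854104
0.05 0 0 0
0.06 0 0 0
0.07 0 0 0
0.08 13 -0.027573686814716617 0.0383924827493774
0.09 74 -0.029585290361560088 0.04760063384356946
```

View pics/t6c.png

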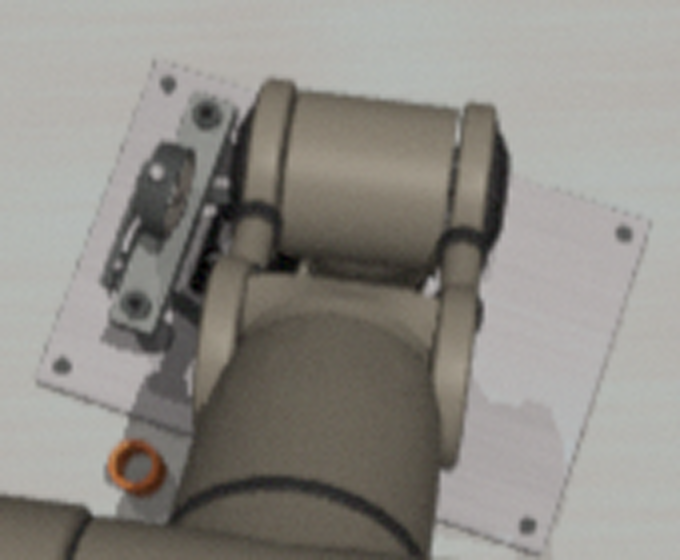

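View pics/s6c.png

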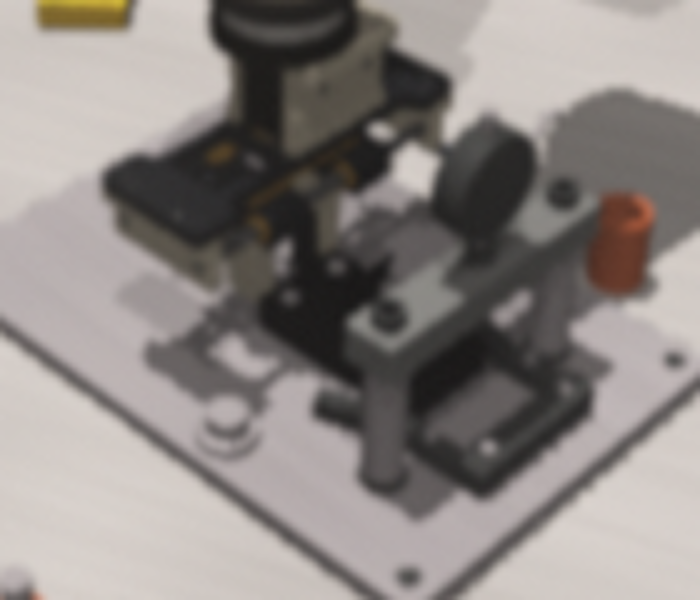

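The nose is inside the guides and roughly centred. Before the last 40 mm I check that the wrist clears the dial (top about 205 mm).

```bash
python3 - <<'E'
from h import *
o=sensors.get_obs(); t=w2g(o['tool_pos'][:2])
for n,f in(('scene','s6'),('top','t6')):
    W=cloud(n,np.load(f'pics/{f}.npy')); g=(W[...,:2]-GC)@rm(GY)-t; z=W[...,2]
    for z0 in np.arange(.07,.6,.03):
        m=(z>z0)&(z<z0+.03)&(abs(g[...,1])<.15)&(g[...,0]>-.15)&(g[...,0]<.11)
        if m.sum(): print(n,round(z0,2),m.sum(),'x',np.percentile(g[m][:,0],[1,99]).round(3),'y',np.percentile(g[m][:,1],[1,99]).round(3))
cv2.imwrite('pics/s6f.png',cv2.imread('pics/s6.png'))
E
```

```text
scene 0.07 309 x [-0.033  0.095] y [-0.089  0.082]
scene 0.1 1079 x [-0.034  0.037] y [-0.096  0.091]
scene 0.13 373 x [-0.029  0.034] y [-0.093  0.084]
scene 0.16 210 x [-0.019  0.038] y [-0.037  0.048]
scene 0.19 300 x [-0.026  0.038] y [-0.041  0.023]
scene 0.22 356 x [-0.02  0.04] y [-0.041  0.021]
scene 0.25 353 x [-0.018  0.046] y [-0.039  0.016]
scene 0.28 381 x [-0.042  0.063] y [-0.043  0.022]
scene 0.31 590 x [-0.045  0.072] y [-0.056  0.031]
scene 0.34 978 x [-0.047  0.071] y [-0.056  0.047]
scene 0.37 1074 x [-0.067  0.062] y [-0.041  0.129]
scene 0.4 694 x [-0.071  0.046] y [0.05  0.147]
scene 0.43 699 x [-0.071  0.043] y [0.057 0.148]
scene 0.46 828 x [-0.075  0.039] y [0.072 0.147]
scene 0.49 566 x [-0.067  0.017] y [0.101 0.149]
scene 0.52 408 x [-0.068  0.005] y [0.122 0.15 ]
scene 0.55 39 x [-0.059 -0.018] y [0.143 0.149]
top 0.07 27 x [-0.036  0.105] y [-0.06   0.011]
top 0.1 14 x [-0.035 -0.025] y [-0.092 -0.02 ]
top 0.13 3 x [-0.03  -0.028] y [-0.081 -0.065]
top 0.16 11 x [-0.038  0.035] y [0.009 0.027]
top 0.19 7 x [-0.039  0.025] y [0.013 0.032]
top 0.22 35 x [-0.04   0.028] y [0.011 0.035]
top 0.25 42 x [-0.033  0.018] y [0.021 0.038]
top 0.28 62 x [-0.035  0.011] y [0.016 0.041]
top 0.31 42 x [-0.072  0.042] y [-0.015  0.053]
top 0.34 831 x [-0.072  0.066] y [-0.046  0.048]
top 0.37 1931 x [-0.069  0.058] y [-0.035  0.067]
top 0.4 31 x [-0.087  0.035] y [0.048 0.12 ]
top 0.43 285 x [-0.089  0.039] y [0.061 0.14 ]
top 0.46 1120 x [-0.084  0.035] y [0.075 0.145]
top 0.49 486 x [-0.081  0.012] y [0.103 0.148]
top 0.52 482 x [-0.076  0.   ] y [0.123 0.15 ]
top 0.55 54 x [-0.06  -0.021] y [0.145 0.15 ]
```

View pics/s6f.png

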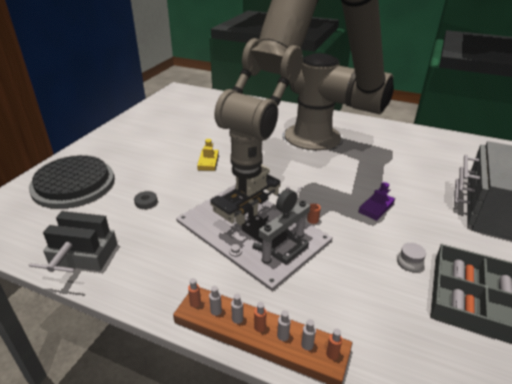

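The arm is clear: below z = 0.25 m it reaches at most 40 mm ahead of the tool. I'll push home with a force stop.

```bash
python3 - <<'E'
from h import *
Z=-.008
h=robot.servo_line(np.r_[tool(.092,0.0003,0,0),Z],rot=orient(GY,-1),vel=.035,f_stop=15)
ob=sensors.get_obs(); print(h,w2g(ob['tool_pos'][:2]),ob['ft_force'])
if not h:
    h=robot.servo_line(np.r_[tool(.102,0.0003,0,0),Z],vel=.02,f_stop=12)
    ob=sensors.get_obs(); print(h,ob['time'],w2g(ob['tool_pos'][:2]),ob['ft_force'])
snap('scene','s7')
a=cv2.imread('pics/s7.png')[165:285,190:330]; cv2.imwrite('pics/s7c.png',cv2.resize(a,None,fx=5,fy=5,interpolation=cv2.INTER_CUBIC))
E
```

```text
False [0.01576813 0.00025594] [-0.23525735  0.14030116 -0.41937136]
True 21.2583 [0.02053714 0.0004012 ] [ 0.196873   -1.61580033  1.56988108]
```

View pics/s7c.png

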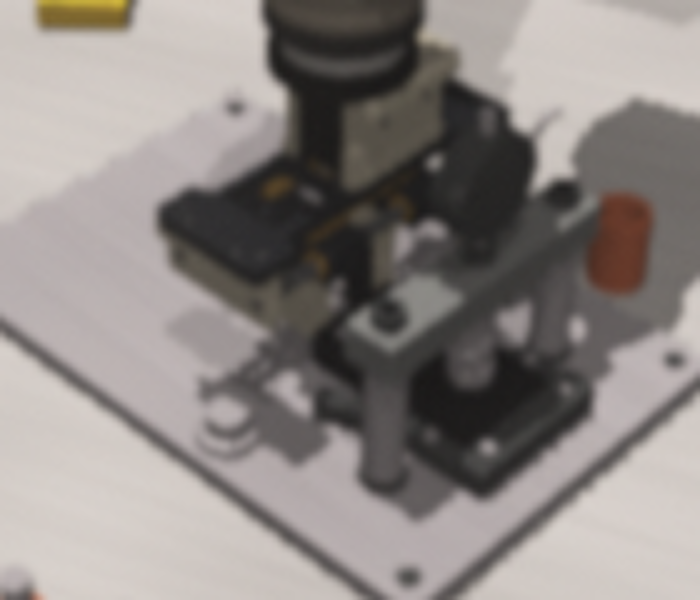

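The force stop came at tool x = 20.5 mm, exactly the expected home position, and the nose meets the end stop in the view. I'll press once more, withdraw, and check from both views.

```bash
python3 - <<'E'
from h import *
Z=-.008
robot.servo_line(np.r_[tool(.094,0.0003,0,0),Z],vel=.03)
h=robot.servo_line(np.r_[tool(.104,0.0003,0,0),Z],vel=.02,f_stop=18)
ob=sensors.get_obs(); print(h,w2g(ob['tool_pos'][:2]),ob['ft_force'])
robot.servo_line(np.r_[tool(.07,0.0003,0,0),Z],vel=.06)
robot.servo_line(np.r_[tool(.05,0.0003,0,0),.2],vel=.15)
robot.goto_joints([-1.436,.342,1.524,0,1.275,-.146])
ob=sensors.get_obs(); print(ob['time'],ob['ft_force'])
fixpose('t8'); fixscene('s8')
a=cv2.imread('pics/t8.png')[95:245,155:335]; cv2.imwrite('pics/t8c.png',cv2.resize(a,None,fx=4,fy=4,interpolation=cv2.INTER_CUBIC))
a=cv2.imread('pics/s8.png')[165:285,190:330]; cv2.imwrite('pics/s8c.png',cv2.resize(a,None,fx=5,fy=5,interpolation=cv2.INTER_CUBIC))
E
```

```text
True [0.02034258 0.00058603] [-0.88240001 -1.71131242  0.51482966]
26.375 [-0.88569905 -0.70641739 -0.08558292]
t8 fix g [ 0.0682 -0.0028] size [77.3 65. ] th 0.0093
s8 295 ((118.04489135742188, -7.7064971923828125), (78.2513198852539, 53.68266677856445), 89.82933044433594)
 spool? 0 [nan nan]
  return _methods._mean(a, axis=axis, dtype=dtype,
  ret = um.true_divide(
```

View pics/t8c.png

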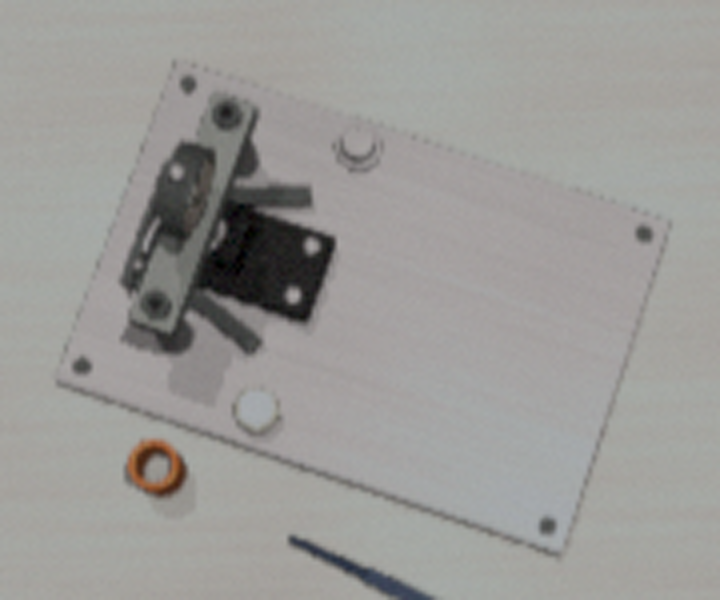

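View pics/s8c.png

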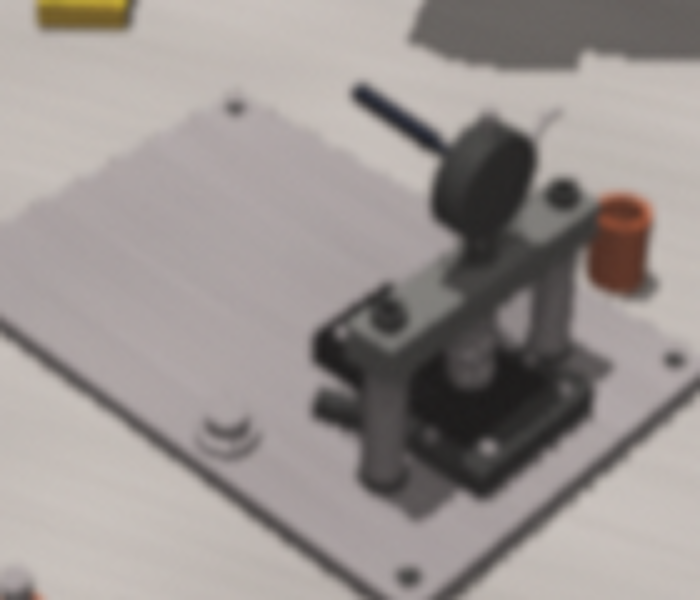

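```bash
python3 - <<'E'
from h import *
q=[w2g(ray('top',155+u/4-.5,95+v/4-.5,.037)[:2]) for u,v in [(335,240),(307,321)]]; print(np.round(q,4)); e=q[0]-q[1]; print('th',np.arctan2(e[0],-e[1]))
d=np.load('pics/t8.npy');p=cv2.imread('pics/t8.png');W=cloud('top',d);g=(W[...,:2]-GC)@rm(GY)
m=(p.max(2)<60)&(abs(W[...,2]-.037)<.007)&(abs(g[...,1])<.028)&(g[...,0]<.08)&(g[...,0]>0)
for y in(-.02,-.01,0,.01,.02): print(y,g[m&(abs(g[...,1]-y)<.004)][:,0].min())
a=cv2.imread('pics/top0.png').astype(int);b=p.astype(int); dd=(abs(a-b).max(2)>40).astype(np.uint8)
k,l,s,c=cv2.connectedComponentsWithStats(dd); print([(s[i].tolist()) for i in range(1,k) if s[i,4]>8])
E
```

```text
[[ 0.0296 -0.0287]
 [ 0.0289  0.0295]]
th 0.012856446899086707
-0.02 0.02985603470660014
-0.01 0.029906689295063137
0 0.029773328995262135
0.01 0.029516679922229287
0.02 0.029280428276503425
[[204, 146, 35, 30, 686], [255, 157, 44, 24, 945], [426, 311, 17, 7, 45], [430, 317, 19, 19, 201], [448, 336, 11, 3, 14], [435, 340, 10, 3, 14], [467, 343, 37, 13, 158], [487, 346, 25, 11, 92]]
```

The tail face is at x = 29.5 mm (home is 30), y about 0.4 mm, and square within about 0.013 rad. Compared with the first picture, only the fixture and the arm have changed. I'm handing it in.

```bash
python3 - <<'E'
from h import *
robot.sign_off(); print(sensors.get_obs()['time'])
E
```

```text
the job is handed in; nothing more can be done
the job is handed in; nothing more can be done
```

The black fixture is home against the end stop with the spool beneath the gauge, and I handed the job in at about 27 s. `sign_off` reports no verdict.

**How it went:** I pushed the tail face with both fingertips: a straight leg, an arc to square it up, a shallow S-curve to re-centre it, then straight in. Both pushes against the stop ended on the force limit (12 N, then 18 N) at the expected home position.

**Last checks:**
- **Seating:** In the top view the tail face is at x ≈ 29.5 mm (30 is home) and y ≈ 0.4 mm. Taking the fixture's length from the text, that puts the nose about 0.5 mm from the stop.
- **Squareness:** It is square to the base within about 0.01 rad.
- **Spool:** The spool stands under the beam in the scene view. I did not measure its position directly, because the beam hides it from above and the scene check returned no reading.
- **Other parts:** The before-and-after top pictures differ only at the fixture and the arm. The arm is back at its start pose, clear of everything.

**What went wrong or disagreed:**
- **First push:** The real fingertips sit about 27–29 mm above the reported TCP, so the first push rode over the block. It moved the fixture about 45 mm by pressing lightly on the clip support. In that view the block's top was still flat at its normal height. I measured the offset from depth, confirmed it by touching the plate, and pushed lower from then on.
- **Arc:** It left the fixture 5 mm to one side, which the S-curve corrected.
- **Camera agreement:** The two views differed by about 3 mm on the plate and by up to 9 mm on the first fixture measurement, so I relied on the top view.

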